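# Open the twin water filter

## Task

Change of filter: shut off the water at the twin filter's red lever by swinging it all the way to its closed stop, then unscrew the blue cap and draw it straight up with its cartridge. One of the two housings has a left-hand thread and nothing outside shows which, so feel for the way it loosens, trying the cap both ways if need be. Leave the grey cap and the other things alone, and finish holding the blue cap upright, still gripped, over its own housing with the cartridge hanging clear above the neck so that it can drip.

Things in the scene. Friction and masses are not known exactly. Their poses are not given: they have to be found in the camera images.
- filter_unit: White base of the twin water filter, 125 x 345 x 18 mm, fixed. Origin on the worktop; at yaw 0 x points away from the robot, y to the left. Two fixed clear housings (76 mm across up to 0.11 m, then necks 38 mm across) stand in it at x 0, y +105 and -35 mm, each closed by a cap. The inlet column (50 x 46 mm, 125 mm high) at y -150 mm carries the valve; a manifold pipe runs low behind.
- seat_left (a point): Centre of the rim of the left housing's neck, 140 mm above the worktop, on the vertical axis of that housing (inner width of the neck 32 mm).
- seat_right (a point): The same for the right housing, 140 mm to the right of the left one.
- valve_axis (a point): Point on the lever's vertical pivot axis, 151 mm above the worktop (mid-height of the lever), at x = 0, y = -150 mm of filter_unit.
- lever_tip (a point): Centre of the rounded end of the red lever, 68 mm from the pivot axis, at the lever's mid-height. The lever is a flat bar 14 mm wide and 12 mm high (from 145 to 157 mm above the worktop), end 19 mm across.
- valve (a joint): Angle of the red lever, rad: 0 = fully open, lever pointing to the unit's front (its -x); it grows counter-clockwise seen from above to 1.57 = closed stop, lever pointing to the unit's right (its -y). Starts at 0 to 0.25. It stays where left; friction 0.06 N m, about 1 N at its end.
- cap_blue: Blue ribbed screw cap, 54 mm across, 42 mm high, 70 to 130 g with the white cartridge (26 mm across) hanging from its middle. Origin: centre of the skirt's lower edge, z up. Seated, origin 120 mm and flat top 162 mm above the worktop; the cartridge ends 75 mm below the origin, 95 mm below the neck's rim, so the cap must rise over 95 mm for it to clear. Which housing it closes varies.
- cap_top (a point): Centre of the blue cap's top, 42 mm above its origin. Four lugs inside run under short thread ramps. Turned the tightening way it meets a hard stop within 0.2 rad; the loosening way it can lift off after 0.7 to 0.85 rad and stops at 1.0 to 1.2 rad, where it still lifts off. Which way loosens varies and is hidden. Turning is easy except at a stop; pulling it before it is loose is blocked.
- cap_grey: The grey cap on the other housing, same shape and size; leave it alone.
- new_cartridge: The new cartridge, white, 104 mm tall, 38 mm across its foot, standing ready on the worktop; leave it alone. Origin at the centre of its underside.
- yellow_mug: Yellow mug, 91 mm tall, standing on the worktop at the left; leave it alone. Origin at the centre of its underside.
Things that resemble listed ones, but are neither listed nor needed, are in the scene too. There is more than one size of the cap_blue; the job needs the middle-sized.

How it is judged:
By the outcome, as a careful person would: the job done as asked, in the order asked, and still so for the second after the job is handed in, while the arm keeps its last pose, push and grip.
It also fails if it takes over 61 s, if anything falls off the work surface, if the arm or the gripper's body presses on something with over 40 N, if the wrist force passes 120 N, or if a joint passes its speed limit or range.

## Robot

A 6-joint arm with a two-finger parallel gripper is mounted at the origin on a cart in front of the work surface, level with it; the furniture and walls round the work are solid. World frame = base frame: x ahead of the robot, y to its left, z up, the work surface at z = 0. Lengths are in m, angles in rad, forces in N, time in s.
With the tool pointing down it reaches from about 0.35 to 0.975 m from the base axis. Payload 4.9 kg.
Tool frame: the origin (TCP) lies on the front face of the gripper's body, between the roots of the fingers; the fingertips stand 73 mm ahead of it and the grasp point (between the pads) lies 54 mm ahead of it; z points along the fingers, y is the line along which they close (so a half turn about z gives the same grasp; the last joint's range is limited). The gripper opens to 85 mm and grips with 20 to 120 N. Pads are 22 mm wide; open, the fingers measure 114 mm over their backs; the gripper's body (76 mm by 85 mm) begins 54 mm behind the grasp point. The pads swing forward as they close: fully open they stand 13 mm farther back than shut.
Start: joints at [1.178, 0.053, 1.613, -0, 1.476, -0.119], TCP at [0.169, 0.602, 0.304] pointing down, gripper open.
Joint ranges: [-3.01, 3.01], [-1.01, 2.22], [0.06, 2.58], [-1.02, 4.17], [0.09, 2.62], [-3.14, 3.14]. Speed limits (rad/s): [2.57, 2.57, 3.14, 3.14, 3.14, 3.14].

## Interface

Orientations are given as a rotation vector (axis times angle).
In Python, from station import status, imaging, order gives the robot as it stands.
- The arm moves only by the tool arm_command, never from a script. Its argument "increments" is a list of rows, each an object with "slide": the shift along the tool's x, y, z in m, a list of three; "spin": the turn about the tool's z in degrees; "gripper": the opening, from -1 (shut) to 1 (fully open). In form: [{"slide": [x, y, z], "spin": spin, "gripper": gripper}, ...]. A call has 1 to 8 rows; each row is the pose to reach, as a shift and turn from the pose commanded when the call began, along the tool's axes at that moment; what a row does not reach only later rows make up. A row lasts 1/12 s, in which the tool goes at most 41.7 mm and 7.16 degrees, less where a joint would pass 70% of its speed; a pose out of reach is approached as far as the arm can. A call with a gripper value outside its range is refused whole. The fingers move at their own pace and stop on an object; "newtons" is the grip in N (left out, the last holds). Time passes only in rows, so rows that repeat a pose let the fingers close. It gives the time, the measured TCP pose, the force, the opening and the grip force at its end, in the units of the state.
- status.get_obs(): the state, without advancing time (a new reading comes with each control period).
- imaging.get_image(name): name is "scene" or "top" or "wrist"; returns a dict with "frame" (420x560x3 uint8, red, green, blue), "vfov" (degrees; the focal length in pixels is half the picture's height over the tangent of half this angle, whatever the lens; pixels are square), "cx", "cy" (the principal point, pixels), "k1" (the pictures are not rectified: a ray, as slopes to the right and down, at radius r is drawn at 1 + k1 r^2 times it, then the intrinsics apply), "view" (4x4, takes a point from world to camera coordinates); the wrist camera has in their place "mount" (4x4, takes a point from camera to tool coordinates, whose origin is the TCP and whose axes are the flange's). Camera axes: x right, y up, looking along -z (the intrinsics and any distortion apply to the point x, -y, -z); pixel columns grow to the right and rows downward; lengths in m; the calibration is good to about 2 mm. A picture is of the moment at which its call begins: read the wrist's pose just before it. There is no depth.
- order.finish_job(): hands the job in; it is judged then, once.
The state is a dict: "t": time; "q": joint angles; "dq": joint speeds; "effort": joint torques, N m; "tool_pos": TCP position; "tool_rot": TCP orientation; "contact_force": force on the tool from outside, world axes, zero at the start; "wrist_torque": the same for the moment, N m; "opening": finger opening in m; "grip_force": force on a finger pad.
Only numpy, scipy, OpenCV 4.12 (cv2) and the standard library are available. Lean on these libraries where they do the work, as an engineer would, in place of code of your own. Each camera call takes 0.05 s, during which the arm holds its last target. There are 200 camera calls.

## Working session

There is one attempt and no reset: what is moved stays moved. The work goes in short steps, Python scripts to look and compute and a tool call to move; the robot and the scene stay as the last step left them, time stands still between calls to the robot, and variables do not carry over. Pictures are saved under pics/ and viewed, at most 10 in all, crops included, and the job is handed in when it is done.

Besides the shell and the picture viewer there is one more tool, called after "Request:" as a command line: name --argument value ..., lists and objects as JSON in quotes. arm_command: Moves the arm, as the interface text tells. Its arguments: {"type":"object","properties":{"increments":{"type":"array","items":{"type":"object","properties":{"slide":{"type":"array","items":{"type":"number"}},"spin":{"type":"number"},"gripper":{"type":"number"}}}},"newtons":{"type":"number"}},"required":["increments"]}

```bash
mkdir -p pics
cat > h.py <<'E'
import numpy as np, cv2
from scipy.spatial.transform import Rotation as R
from station import status, imaging, order
def cam(name):
    o=status.get_obs(); d=imaging.get_image(name)
    if 'mount' in d:
        T=np.eye(4);T[:3,:3]=R.from_rotvec(o['tool_rot']).as_matrix();T[:3,3]=o['tool_pos']
        c2w=T@np.array(d['mount'])
    else: c2w=np.linalg.inv(np.array(d['view']))
    d['c2w']=c2w; h=d['frame'].shape[0]; d['f']=h/2/np.tan(np.radians(d['vfov'])/2)
    return d
def ray(d,u,v):
    f=d['f'];K=np.array([[f,0,d['cx']],[0,f,d['cy']],[0,0,1.]])
    x,y=((u-d['cx'])/f,(v-d['cy'])/f); r0=np.hypot(x,y); r=r0
    for _ in range(30): r=r0/(1+d['k1']*r*r)
    s=r/r0 if r0>0 else 1
    w=d['c2w'][:3,:3]@np.array([x*s,-y*s,-1.]); return d['c2w'][:3,3],w/np.linalg.norm(w)
def onz(d,u,v,z):
    c,w=ray(d,u,v); return c+w*(z-c[2])/w[2]
def tri(rs):
    A=np.zeros((3,3));b=np.zeros(3)
    for c,w in rs:
        P=np.eye(3)-np.outer(w,w);A+=P;b+=P@c
    p=np.linalg.solve(A,b); return p,[np.linalg.norm((np.eye(3)-np.outer(w,w))@(p-c)) for c,w in rs]
def proj(d,p):
    q=np.linalg.inv(d['c2w'])@np.append(p,1); x,y=q[0]/-q[2],-q[1]/-q[2]; s=1+d['k1']*(x*x+y*y)
    return d['cx']+d['f']*x*s, d['cy']+d['f']*y*s
def save(d,n): cv2.imwrite('pics/'+n,d['frame'][:,:,::-1])
def blobs(d,lo,hi,amin=60):
    m=cv2.inRange(cv2.cvtColor(d['frame'],cv2.COLOR_RGB2HSV),lo,hi)
    n,l,s,c=cv2.connectedComponentsWithStats(m)
    return [(s[i].tolist(),c[i].round(1).tolist()) for i in range(1,n) if s[i,4]>=amin],l
E
python3 - <<'E'
from h import *
ims=[cam(n) for n in('scene','top')]
for n,d in zip(('scene','top'),ims):
    save(d,n+'0.png'); print(n,d['k1'],d['f'],d['c2w'][:3,3].round(3))
    print('blue',blobs(d,(95,90,40),(130,255,255))[0]); print('red',blobs(d,(0,130,60),(8,255,255))[0],blobs(d,(172,130,60),(180,255,255))[0])
    print('blue-ish', )
w=cam('wrist'); save(w,'w0.png')
print(w['c2w'].round(3), w['mount'], status.get_obs()['t'])
E
```

```text
scene -0.003886685499866923 492.2982841146781 [-0.409 -0.642  0.773]
blue [([214, 164, 23, 25, 523], [225.0, 176.0]), ([256, 171, 18, 21, 335], [264.5, 180.4]), ([224, 212, 14, 16, 181], [230.4, 219.6])]
red [([0, 0, 96, 8, 474], [41.8, 2.2]), ([280, 147, 13, 9, 62], [284.4, 150.9]), ([78, 164, 25, 18, 223], [89.2, 172.1]), ([333, 179, 18, 9, 100], [341.4, 183.5]), ([332, 197, 69, 28, 600], [365.8, 212.2]), ([175, 223, 17, 41, 141], [184.9, 241.3]), ([170, 230, 17, 35, 266], [178.7, 252.0]), ([61, 249, 67, 43, 1406], [90.2, 269.3]), ([107, 250, 35, 8, 72], [125.2, 254.2]), ([0, 267, 57, 43, 1221], [28.1, 290.3]), ([187, 325, 19, 17, 141], [195.1, 333.5]), ([103, 353, 9, 21, 117], [106.2, 364.5]), ([119, 361, 82, 39, 1169], [159.4, 385.1])] []
blue-ish
top -0.11294782502849211 500.65961692287334 [0.338 0.04  1.276]
blue [([396, 69, 11, 11, 89], [401.0, 73.6]), ([208, 155, 24, 24, 451], [219.7, 166.2]), ([149, 163, 32, 30, 745], [164.3, 177.6]), ([410, 169, 15, 15, 112], [417.2, 176.0]), ([211, 220, 16, 15, 185], [218.3, 227.2])]
red [([379, 100, 7, 13, 81], [381.8, 105.9]), ([326, 150, 18, 36, 208], [334.9, 168.3]), ([254, 354, 60, 27, 721], [281.1, 365.1]), ([0, 366, 60, 54, 1255], [18.6, 404.4]), ([321, 371, 11, 23, 101], [325.9, 382.1]), ([282, 384, 51, 26, 155], [305.7, 398.3]), ([274, 389, 26, 15, 194], [284.5, 397.8]), ([314, 409, 16, 11, 68], [323.1, 413.5])] []
blue-ish
[[ 0.27  -0.914 -0.304  0.091]
 [ 0.963  0.256  0.087  0.625]
 [-0.002 -0.316  0.949  0.373]
 [ 0.     0.     0.     1.   ]] [[ 4.16698428e-04  9.48789289e-01  3.15909342e-01  8.11653007e-02]
 [ 9.99999871e-01 -3.03445901e-04 -4.07687070e-04  1.47966167e-03]
 [-2.90947730e-04  3.15909471e-01 -9.48789293e-01 -7.03045820e-02]
 [ 0.00000000e+00  0.00000000e+00  0.00000000e+00  1.00000000e+00]] 0.15
```

View pics/scene0.png

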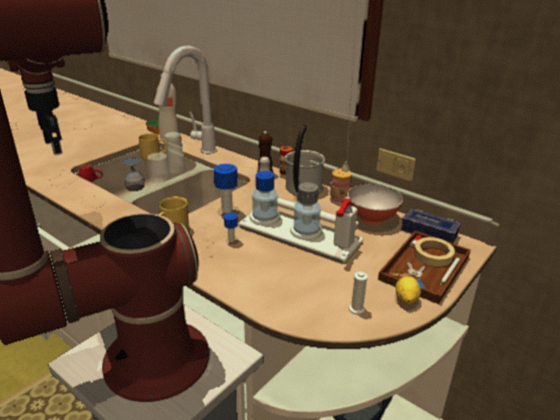

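View pics/top0.png

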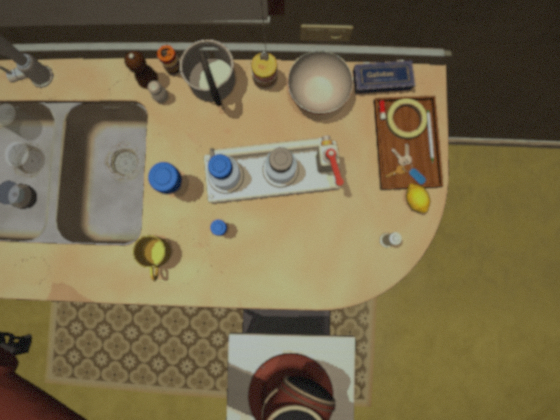

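The scene view shows three blue caps: large one standing at (226,176), middle one on the unit's left housing at (265,180), small one at (231,220). In the top view they are at (164,178), (220,166) and (218,227). The grey cap is at (281,160) top, and the red lever runs from (329,152) to (342,184) top. I choose the middle cap on the housing; I'll check it in a close crop.

Run:
```python
from h import *
s,t=cam('scene'),cam('top')
a=s['frame'][130:280,200:410]; b=t['frame'][125:215,140:360]
a=cv2.resize(a,None,fx=2.8,fy=2.8,interpolation=2)[:,:588]; b=cv2.resize(b,(588,240),interpolation=2)
a=cv2.resize(a,(500,357)); b=cv2.resize(b,(500,204))
cv2.imwrite('pics/crop.png',np.vstack([a,b])[:,:,::-1])
def centre(d,win,lo,hi):
    u0,v0,u1,v1=win; m=cv2.inRange(cv2.cvtColor(d['frame'],cv2.COLOR_RGB2HSV),lo,hi)[v0:v1,u0:u1]
    c=max(cv2.findContours(m,0,2)[0],key=cv2.contourArea); (x,y),r=cv2.minEnclosingCircle(c); M=cv2.moments(c)
    return (M['m10']/M['m00']+u0,M['m01']/M['m00']+v0),(x+u0,y+v0,r),c.reshape(-1,2)+[u0,v0]
B=((95,90,40),(130,255,255));
for nm,ws,wt in (('mid',(250,165,285,200),(205,150,238,185)),('big',(210,155,242,195),(145,158,185,198)),('small',(220,208,242,232),(205,215,232,240))):
    cs=centre(s,ws,*B);ct=centre(t,wt,*B)
    p,e=tri([ray(s,*cs[0]),ray(t,*ct[0])]); print(nm,cs[0],ct[0],ct[1],p.round(3),np.round(e,4), 'diam',2*ct[1][2]/t['f']*(1.276-p[2]))
print('mid on z.155',onz(t,*centre(t,(205,150,238,185),*B)[0],.155))
l=centre(t,(320,145,350,190),(0,120,60),(8,255,255)); print('lever',l[0],cv2.minAreaRect(l[2]))
for uv in ((329,151),(334.9,168.3),(340,184)): print(uv,onz(t,*uv,.151).round(3))
ls=centre(s,(330,195,358,235),(0,120,60),(8,255,255)); print('lever scene',ls[0],cv2.minAreaRect(ls[2]))
print('tri lever',tri([ray(s,*ls[0]),ray(t,*l[0])]))
print('grey',onz(t,281,160,.16),'base corners',[onz(t,*c,.018).round(3).tolist() for c in((205,154),(211,201),(340,190),(330,139))])
```

```text
mid (264.5038503850385, 180.45929592959297) (219.72462030375698, 166.16746602717825) (220.0, 166.0, 12.206655502319336) [0.55  0.179 0.14 ] [0.0006 0.0006] diam 0.05540911873592194
big (225.0113753877973, 175.98586694243363) (164.30326704545456, 177.61600378787878) (164.1888885498047, 178.1888885498047, 16.382482528686523) [0.524 0.312 0.121] [0.0005 0.0005] diam 0.07555780379507272
small (230.41479099678457, 219.57341907824224) (218.3098878695209, 227.15188583078492) (218.39473724365234, 227.07894706726074, 7.681516170501709) [0.414 0.186 0.069] [0.0006 0.0006] diam 0.037032707436189145
mid on z.155 [0.54716081 0.1778597  0.155     ]
lever (334.948087431694, 168.25409836065575) ((334.1981201171875, 167.44338989257812), (36.94998550415039, 9.477877616882324), 74.05460357666016)
(329, 151) [ 0.589 -0.071  0.151]
(334.9, 168.3) [ 0.549 -0.085  0.151]
(340, 184) [ 0.513 -0.097  0.151]
lever scene (343.44405182567726, 205.50058892815076) ((345.2163391113281, 204.0788116455078), (20.715635299682617, 21.679157257080078), 74.47589111328125)
tri lever (array([ 0.54937392, -0.0857799 ,  0.15512545]), [np.float64(0.001587152272026063), np.float64(0.0015871522720261684)])
grey [0.56352279 0.03857427 0.16      ] base corners [[0.604, 0.234, 0.018], [0.483, 0.214, 0.018], [0.518, -0.113, 0.018], [0.65, -0.086, 0.018]]
```

View pics/crop.png

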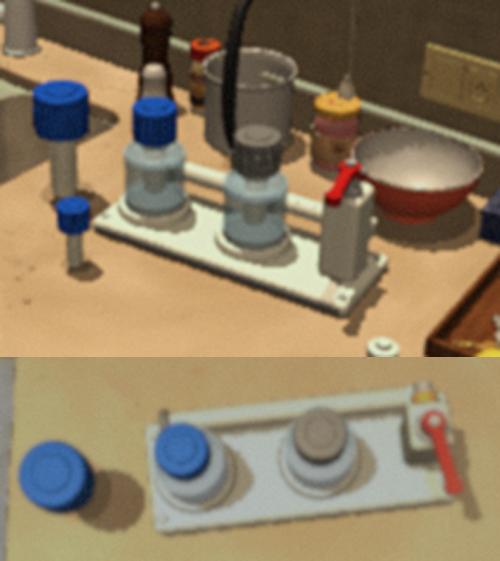

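The crop shows the middle blue cap on the left housing, the grey cap on the right one and the red lever on the column. The big and small look-alikes stand loose on the worktop. Moving on to a wrist-camera look.

Request:
arm_command --increments '[{"slide":[-0.029,-0.027,-0.0075],"spin":-2.7,"gripper":-1},{"slide":[-0.058,-0.055,-0.015],"spin":-5.4,"gripper":-1},{"slide":[-0.087,-0.082,-0.0225],"spin":-8.1,"gripper":-1},{"slide":[-0.116,-0.11,-0.03],"spin":-10.8,"gripper":-1},{"slide":[-0.145,-0.137,-0.0375],"spin":-13.5,"gripper":-1},{"slide":[-0.174,-0.165,-0.045],"spin":-16.2,"gripper":-1},{"slide":[-0.203,-0.192,-0.0525],"spin":-19,"gripper":-1},{"slide":[-0.232,-0.22,-0.06],"spin":-21.7,"gripper":-1}]'

```text
t: 0.92
tool_pos: [0.3332, 0.3255, 0.3643]
tool_rot: [-0.169, 3.136, 0.0]
contact_force: [1.2, 0.4, 0.6]
opening: 0.0
grip_force: 0.0
```

```bash
cat >> h.py <<'E'
def st():
    o=status.get_obs(); M=R.from_rotvec(o['tool_rot']).as_matrix()
    print('t',round(o['t'],2),'p',np.round(o['tool_pos'],4),'yawY',round(float(np.arctan2(M[1,1],M[0,1])),4),'z',M[:,2].round(3),'F',np.round(o['contact_force'],1),'T',np.round(o['wrist_torque'],2),'op',round(o['opening'],4),'q',np.round(o['q'],2)); return o,M
def to(p):
    o,M=st(); print('slide to',p,(M.T@(np.array(p)-o['tool_pos'])).round(4))
E
python3 -c "
from h import *
to([.46,.06,.37])"
```

```text
t 0.92 p [0.3332 0.3255 0.3643] yawY 1.6787 z [ 0.001  0.    -1.   ] F [1.2 0.4 0.6] T [-0.02 -0.07 -0.01] op 0.0 q [ 0.61 -0.37  1.89 -0.    1.62 -1.07]
slide to [0.46, 0.06, 0.37] [-0.0974 -0.2776 -0.0057]
```

Request:
arm_command --increments '[{"slide":[-0.025,-0.035,-0.003]},{"slide":[-0.05,-0.07,-0.005]},{"slide":[-0.075,-0.1,-0.005]},{"slide":[-0.095,-0.13,-0.005]},{"slide":[-0.095,-0.14,-0.005]},{"slide":[-0.095,-0.14,-0.005]}]'

```text
validation failed for argument at $.in...
```

Run:
```python
from h import *
st(); d=cam('wrist'); save(d,'w1.png'); print(d['k1'],d['f'])
import pickle; pickle.dump({k:d[k] for k in('frame','c2w','f','cx','cy','k1')},open('w1.pkl','wb'))
for n,p in dict(cap=(.548,.178,.162),grey=(.563,.039,.162),piv=(.575,-.0755,.151),tip=(.513,-.097,.151)).items(): print(n,np.round(proj(d,p)))
```

```text
t 0.92 p [0.3332 0.3255 0.3643] yawY 1.6787 z [ 0.001  0.    -1.   ] F [1.2 0.4 0.6] T [-0.02 -0.07 -0.01] op 0.0 q [ 0.61 -0.37  1.89 -0.    1.62 -1.07]
-0.05553587145289938 306.20270860765794
cap [140. 359.]
grey [ 28. 354.]
piv [-45. 342.]
tip [-74. 299.]
```

View pics/w1.png

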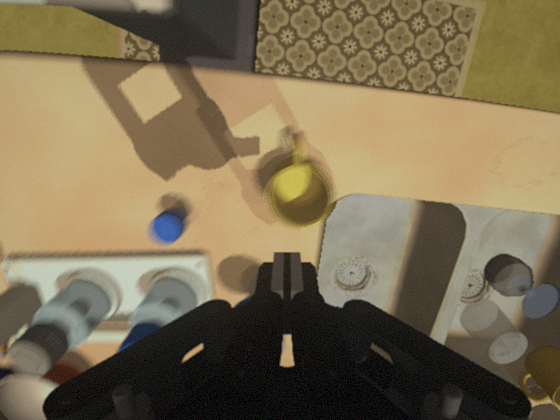

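The wrist picture (before the refused move) shows the fingers covering the lower half. The unit lies to the lower left, with the caps at about (140,345) and (35,340). I need the tool further out for a clear view.

Request:
arm_command --increments '[{"slide":[-0.02,-0.034,-0.005],"spin":0,"gripper":-1},{"slide":[-0.04,-0.068,-0.01],"spin":0,"gripper":-1},{"slide":[-0.06,-0.1,-0.015],"spin":0,"gripper":-1},{"slide":[-0.08,-0.134,-0.02],"spin":0,"gripper":-1},{"slide":[-0.1,-0.167,-0.025],"spin":0,"gripper":-1},{"slide":[-0.12,-0.2,-0.03],"spin":0,"gripper":-1},{"slide":[-0.14,-0.234,-0.035],"spin":0,"gripper":-1},{"slide":[-0.16,-0.26,-0.04],"spin":0,"gripper":-1}]'

```text
t: 1.63
tool_pos: [0.5201, 0.0829, 0.4041]
tool_rot: [-0.162, 3.137, -0.001]
contact_force: [0.5, 1.8, -0.3]
opening: 0.0001
grip_force: 0.0
```

Request:
arm_command --increments '[{"slide":[-0.015,-0.025,0],"spin":0,"gripper":-1},{"slide":[-0.03,-0.05,0],"spin":0,"gripper":-1},{"slide":[-0.03,-0.05,0],"spin":0,"gripper":-1},{"slide":[-0.03,-0.05,0],"spin":0,"gripper":-1}]'

```text
t: 1.97
tool_pos: [0.5547, 0.0378, 0.4032]
tool_rot: [0.161, -3.136, -0.001]
contact_force: [-0.2, 0.0, -0.2]
opening: -0.0002
grip_force: 0.0
```

Run:
```python
from h import *
st(); d=cam('wrist'); save(d,'w2.png')
import pickle; pickle.dump({k:d[k] for k in('frame','c2w','f','cx','cy','k1')},open('w2.pkl','wb'))
for n,p in dict(cap=(.548,.178,.162),grey=(.563,.039,.162),piv=(.575,-.0755,.151),tip=(.513,-.097,.151)).items(): print(n,np.round(proj(d,p)))
```

```text
t 1.97 p [0.5547 0.0378 0.4032] yawY 1.6733 z [-0.002  0.    -1.   ] F [-0.2  0.  -0.2] T [ 0.03  0.   -0.01] op -0.0002 q [-0.07 -0.15  1.65  0.    1.65 -1.74]
cap [416. 193.]
grey [285. 194.]
piv [181. 191.]
tip [160. 132.]
```

View pics/w2.png

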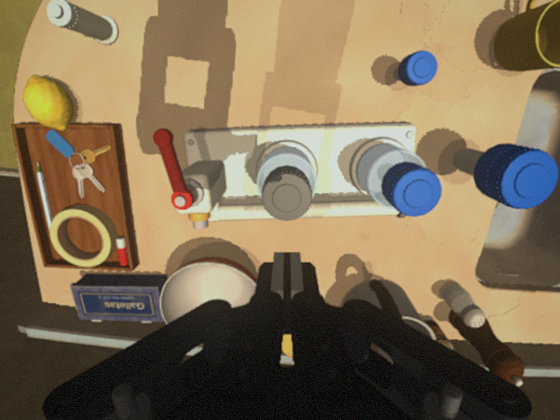

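Here the lever pivot is at (181,200) and its end at (163,136). The grey cap's top is at (288,197), the blue cap's top at about (412,190). Nothing lies between the lever and the grey cap.

Run:
```python
from h import *
import pickle
d=pickle.load(open('w2.pkl','rb')); t=cam('top'); s=cam('scene')
hsv=cv2.cvtColor(d['frame'],cv2.COLOR_RGB2HSV)
m=cv2.inRange(hsv,(0,130,60),(8,255,255))|cv2.inRange(hsv,(172,130,60),(180,255,255)); m[:,:140]=0;m[:,210:]=0;m[220:]=0;m[:120]=0
c=max(cv2.findContours(m,0,2)[0],key=cv2.contourArea); print('lever rect',cv2.minAreaRect(c),cv2.boundingRect(c))
print('end px',c.reshape(-1,2)[c.reshape(-1,2)[:,1].argmin()])
m=cv2.inRange(hsv,(95,90,40),(130,255,255)); m[:,:370]=0;m[:,450:]=0;m[:150]=0
c=max(cv2.findContours(m,0,2)[0],key=cv2.contourArea); print('cap',cv2.boundingRect(c),cv2.minEnclosingCircle(c))
g=cv2.GaussianBlur(cv2.cvtColor(d['frame'],cv2.COLOR_RGB2GRAY),(3,3),0)
for w in((380,150,450,225),(255,155,325,225)):
    h=cv2.HoughCircles(g[w[1]:w[3],w[0]:w[2]],3,1,8,param1=80,param2=12,minRadius=18,maxRadius=36); print('circ',None if h is None else (h[0][:4]+[w[0],w[1],0]).round(1).tolist())
for n,uv,z in(('piv',(181,200),.157),('tip',(163.5,137),.157),('cap',(413,191),.162),('grey',(288,197),.162)):
    print(n,onz(d,*uv,z).round(4))
for n,a,b in(('piv',(181,200),(330.5,154.5)),('tip',(163.5,137),(340.5,180.5)),('cap',(413,190.5),(219.5,164.8)),('grey',(288,197),(281,160))):
    p,e=tri([ray(d,*a),ray(t,*b)]); print('tri',n,p.round(4),np.round(e,4))
w=cv2.resize(d['frame'][120:240,140:460],None,fx=2.5,fy=2.5,interpolation=2); cv2.imwrite('pics/w2c.png',w[:,:,::-1])
```

```text
lever rect ((171.47872924804688, 168.82736206054688), (84.07616424560547, 22.730791091918945), 70.1678695678711) (153, 129, 41, 81)
end px [158 129]
cap (390, 163, 51, 53) ((413.2676696777344, 188.18687438964844), 27.58698272705078)
circ [[412.5, 186.5, 29.7], [404.5, 184.5, 23.0], [415.5, 194.5, 22.1], [394.5, 182.5, 32.1]]
circ [[286.5, 193.5, 26.4], [286.5, 184.5, 31.0], [286.5, 170.5, 31.8], [295.5, 195.5, 22.1]]
piv [ 0.5831 -0.0733  0.157 ]
tip [ 0.5171 -0.0913  0.157 ]
cap [0.546  0.1738 0.162 ]
grey [0.5664 0.0421 0.162 ]
tri piv [ 0.5802 -0.0727  0.1611] [0.0017 0.0017]
tri tip [ 0.5217 -0.0994  0.1368] [0.0018 0.0018]
tri cap [0.5498 0.1793 0.1497] [0.0015 0.0015]
tri grey [0.5539 0.0396 0.2059] [0.001 0.001]
```

View pics/w2c.png

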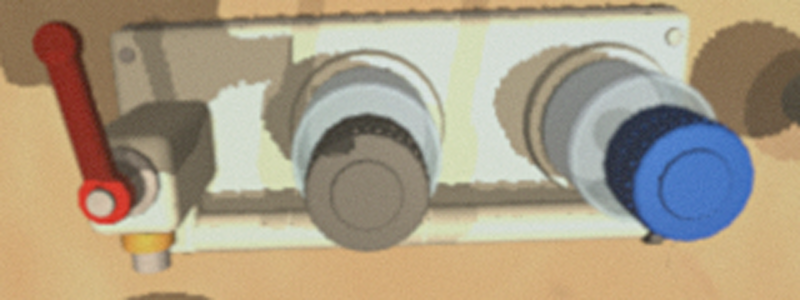

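In the crop the blue top is centred at (693,181), the grey top at (367,190), the pivot at (100,204) and the lever end at (57,43). Back on the robot frame that puts the unit's yaw near 0.12. I'll go down on the left of the lever with the fingers shut.

Request:
arm_command --increments '[{"slide":[0.012,-0.025,0.025],"spin":-1,"gripper":-1},{"slide":[0.024,-0.05,0.05],"spin":-1,"gripper":-1},{"slide":[0.036,-0.07,0.08],"spin":-1,"gripper":-1},{"slide":[0.046,-0.085,0.105],"spin":-1,"gripper":-1},{"slide":[0.046,-0.085,0.135],"spin":-1,"gripper":-1},{"slide":[0.046,-0.085,0.165],"spin":-1,"gripper":-1},{"slide":[0.046,-0.085,0.195],"spin":-1,"gripper":-1},{"slide":[0.046,-0.085,0.195],"spin":-1,"gripper":-1}]'

```text
t: 2.78
tool_pos: [0.5134, -0.0487, 0.2022]
tool_rot: [0.194, -3.124, -0.006]
contact_force: [-0.6, 1.1, -1.2]
opening: 0.0001
grip_force: 0.0
```

Run:
```python
from h import *
st(); d=cam('wrist'); save(d,'w3.png')
```

```text
t 2.78 p [ 0.5134 -0.0487  0.2022] yawY 1.6946 z [-0.011  0.003 -1.   ] F [-0.6  1.1 -1.2] T [ 0.05 -0.02  0.05] op 0.0001 q [-0.24 -0.12  1.96  0.    1.32 -1.93]
```

View pics/w3.png

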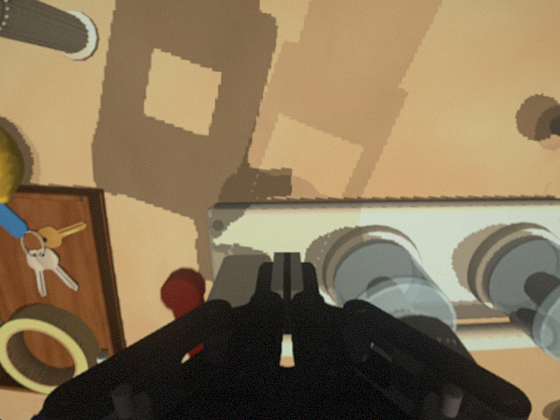

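The finger tips (288,258) stand to the right of the lever end (183,288), as intended. Now sweep it round.

Request:
arm_command --increments '[{"slide":[-0.004,-0.018,-0.006],"spin":0,"gripper":-1},{"slide":[-0.004,-0.03,-0.006],"spin":0,"gripper":-1},{"slide":[-0.004,-0.042,-0.006],"spin":0,"gripper":-1},{"slide":[-0.006,-0.054,-0.006],"spin":0,"gripper":-1},{"slide":[-0.012,-0.064,-0.006],"spin":0,"gripper":-1},{"slide":[-0.02,-0.074,-0.006],"spin":0,"gripper":-1},{"slide":[-0.028,-0.082,-0.006],"spin":0,"gripper":-1},{"slide":[-0.034,-0.087,-0.006],"spin":0,"gripper":-1}]'

```text
t: 3.5
tool_pos: [0.5626, -0.1336, 0.2148]
tool_rot: [0.191, -3.135, -0.001]
contact_force: [-0.7, 2.7, 0.5]
opening: -0.0004
grip_force: 1.3
```

Run:
```python
from h import *
st()
d=cam('top');b=blobs(d,(0,120,60),(8,255,255),30)[0]; print([x for x in b if 300<x[1][0]<370 and 130<x[1][1]<200])
```

```text
t 3.5 p [ 0.5626 -0.1336  0.2148] yawY 1.6924 z [-0.     0.001 -1.   ] F [-0.7  2.7  0.5] T [0.52 0.14 0.03] op -0.0004 q [-0.36  0.01  1.81  0.    1.32 -2.05]
[([326, 149, 7, 10, 36], [328.5, 154.5])]
```

Request:
arm_command --increments '[{"slide":[-0.003,0,0],"spin":0,"gripper":-1},{"slide":[-0.006,0,0],"spin":0,"gripper":-1},{"slide":[-0.008,0,0],"spin":0,"gripper":-1},{"slide":[-0.008,0,0],"spin":0,"gripper":-1}]'

```text
t: 3.88
tool_pos: [0.57, -0.1317, 0.2149]
tool_rot: [-0.193, 3.135, -0.001]
contact_force: [0.0, -0.2, 0.3]
opening: -0.0003
grip_force: 0.0
```

Run:
```python
from h import *
st()
```

```text
t 3.88 p [ 0.57   -0.1317  0.2149] yawY 1.6936 z [ 0. -0. -1.] F [ 0.  -0.2  0.3] T [0.03 0.01 0.04] op -0.0003 q [-0.35  0.03  1.79 -0.    1.32 -2.05]
```

Request:
arm_command --increments '[{"slide":[-0.003,0,0.004],"spin":0,"gripper":-1},{"slide":[-0.006,0,0.006],"spin":0,"gripper":-1},{"slide":[-0.009,0,0.006],"spin":0,"gripper":-1},{"slide":[-0.009,0,0.006],"spin":0,"gripper":-1}]'

```text
t: 4.22
tool_pos: [0.574, -0.1312, 0.2092]
tool_rot: [0.192, -3.118, -0.0]
contact_force: [-27.2, -1.4, 16.3]
opening: 0.0002
grip_force: 13.7
```

Run:
```python
from h import *
st(); d=cam('wrist'); save(d,'w4.png')
```

```text
t 4.22 p [ 0.574  -0.1312  0.2092] yawY 1.694 z [-0.018 -0.001 -1.   ] F [-27.2  -1.4  16.3] T [-0.27  4.15  0.05] op 0.0002 q [-0.35  0.05  1.78 -0.01  1.33 -2.04]
```

View pics/w4.png

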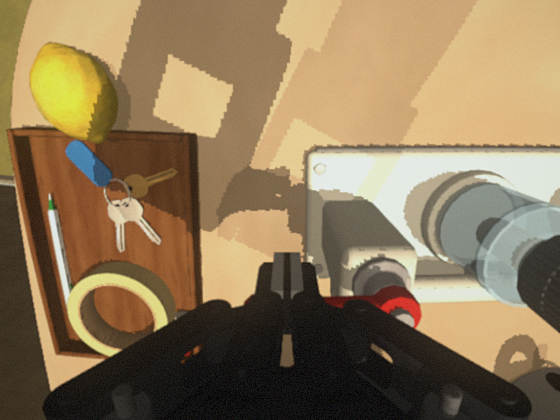

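The push now meets 27 N at the closed stop, with the lever lying along the unit's right in the picture. Back off and go to the blue cap.

Request:
arm_command --increments '[{"slide":[0.012,0,0],"spin":0,"gripper":-1},{"slide":[0.024,0.003,-0.01],"spin":0,"gripper":-1},{"slide":[0.024,0.01,-0.045],"spin":0,"gripper":-1},{"slide":[0.02,0.03,-0.08],"spin":0,"gripper":-1},{"slide":[0.015,0.06,-0.105],"spin":5,"gripper":-1},{"slide":[0.01,0.095,-0.12],"spin":11,"gripper":-1},{"slide":[0.005,0.13,-0.135],"spin":17,"gripper":-1},{"slide":[0.0,0.165,-0.15],"spin":23,"gripper":0}]'

```text
t: 4.93
tool_pos: [0.5585, 0.0347, 0.3602]
tool_rot: [0.445, 3.108, 0.001]
contact_force: [0.7, 0.4, -0.1]
opening: 0.0112
grip_force: 0.0
```

Run:
```python
from h import *
import pickle
d=pickle.load(open('w2.pkl','rb')); print(onz(d,417.2,192.4,.162)); to([.546,.178,.36])
```

```text
[0.54707212 0.17874556 0.162     ]
t 4.93 p [0.5585 0.0347 0.3602] yawY 1.2862 z [ 0.002  0.    -1.   ] F [ 0.7  0.4 -0.1] T [ 0.01 -0.05 -0.05] op 0.0112 q [-0.07 -0.13  1.7   0.    1.57 -1.36]
slide to [0.546, 0.178, 0.36] [0.0522 0.134  0.0002]
```

Request:
arm_command --increments '[{"slide":[0.013,0.034,0],"spin":0,"gripper":1},{"slide":[0.026,0.067,0],"spin":0,"gripper":1},{"slide":[0.039,0.1,0],"spin":0,"gripper":1},{"slide":[0.052,0.134,0],"spin":0,"gripper":1},{"slide":[0.052,0.134,0],"spin":0,"gripper":1},{"slide":[0.052,0.134,0],"spin":0,"gripper":1}]'

```text
t: 5.43
tool_pos: [0.5451, 0.178, 0.3587]
tool_rot: [0.431, 3.112, -0.0]
contact_force: [-0.0, -0.5, -0.2]
opening: 0.0829
grip_force: 0.0
```

Run:
```python
from h import *
import pickle
st(); d=cam('wrist')
print(np.round(proj(d,(.547,.1787,.162))))
t=cam('top'); a=cv2.resize(d['frame'][80:330,130:430],None,fx=1.6,fy=1.6,interpolation=2)
cv2.imwrite('pics/w5.png',a[:,:,::-1])
pickle.dump({k:d[k] for k in('frame','c2w','f','cx','cy','k1')},open('w5.pkl','wb'))
b=t['frame'][135:205,280:360]; cv2.imwrite('pics/t5.png',cv2.resize(b,None,fx=5,fy=5,interpolation=2)[:,:,::-1])
```

```text
t 5.43 p [0.5451 0.178  0.3587] yawY 1.2955 z [ 0. -0. -1.] F [-0.  -0.5 -0.2] T [-0.02  0.03  0.01] op 0.0829 q [ 0.19 -0.1   1.67 -0.    1.57 -1.11]
[286. 200.]
```

View pics/w5.png

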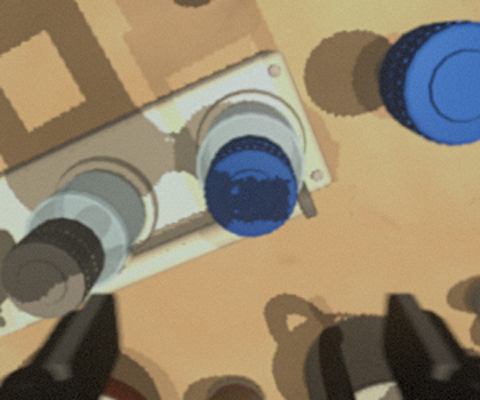

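View pics/t5.png

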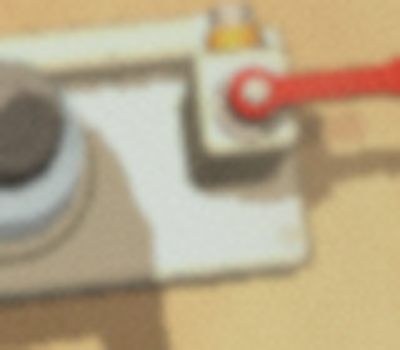

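In w5 the blue cap's top is centred at (251,191) in the crop, i.e. full-frame (287,199), matching the prediction (286,200). In t5 the red lever points to the unit's right, parallel to the base edge, so the valve is closed.

Run:
```python
from h import *
import pickle
a=pickle.load(open('w2.pkl','rb'));b=pickle.load(open('w5.pkl','rb'))
p,e=tri([ray(a,417.2,192.4),ray(b,286.9,199.4)]); print(p,e, onz(b,286.9,199.4,.162)); to([.547,.1787,.194])
```

```text
[0.54715104 0.17935166 0.1606005 ] [np.float64(0.00024257025161020072), np.float64(0.000242570251610142)] [0.54648467 0.17944626 0.162     ]
t 5.53 p [0.5455 0.1759 0.3588] yawY 1.2918 z [ 0. -0. -1.] F [ 0.1 -0.6  0.5] T [-0.02  0.01  0.01] op 0.0853 q [ 0.18 -0.1   1.67 -0.    1.57 -1.11]
slide to [0.547, 0.1787, 0.194] [-0.0006  0.0032  0.1648]
```

Request:
arm_command --increments '[{"slide":[-0.001,0.003,0.03],"spin":0,"gripper":1},{"slide":[-0.001,0.003,0.06],"spin":0,"gripper":1},{"slide":[-0.001,0.003,0.09],"spin":0,"gripper":1},{"slide":[-0.001,0.003,0.12],"spin":0,"gripper":1},{"slide":[-0.001,0.003,0.14],"spin":0,"gripper":1},{"slide":[-0.001,0.003,0.155],"spin":0,"gripper":1},{"slide":[-0.001,0.003,0.165],"spin":0,"gripper":1},{"slide":[-0.001,0.003,0.165],"spin":0,"gripper":1}]'

```text
t: 6.2
tool_pos: [0.5462, 0.1772, 0.1911]
tool_rot: [-0.439, -3.106, 0.003]
contact_force: [0.3, -0.6, -0.2]
opening: 0.0854
grip_force: 0.0
```

```bash
python3 -c "
from h import *
to([.547,.179,.194])"
```

```text
t 6.2 p [0.5462 0.1772 0.1911] yawY 1.2897 z [-0.005 -0.001 -1.   ] F [ 0.3 -0.6 -0.2] T [-0.04  0.04  0.02] op 0.0854 q [ 0.18  0.03  1.83 -0.    1.29 -1.11]
slide to [0.547, 0.179, 0.194] [-0.0002  0.0019 -0.0029]
```

Request:
arm_command --increments '[{"slide":[0,0.002,0],"spin":0,"gripper":-1},{"slide":[0,0.002,0],"spin":0,"gripper":-1},{"slide":[0,0.002,0],"spin":0,"gripper":-1},{"slide":[0,0.002,0],"spin":0,"gripper":-1},{"slide":[0,0.002,0],"spin":0,"gripper":-1},{"slide":[0,0.002,0],"spin":0,"gripper":-1}]' --newtons 50

```text
t: 6.7
tool_pos: [0.5486, 0.1787, 0.1968]
tool_rot: [0.436, 3.109, -0.008]
contact_force: [-4.6, -8.5, 6.6]
opening: 0.0531
grip_force: 53.1
```

```bash
python3 -c "
from h import *
st()"
```

```text
t 6.7 p [0.5486 0.1787 0.1968] yawY 1.2919 z [ 0.002 -0.006 -1.   ] F [-4.6 -8.5  6.6] T [-1.65  0.72  0.03] op 0.0531 q [ 0.19  0.03  1.82 -0.01  1.29 -1.1 ]
```

Request:
arm_command --increments '[{"slide":[0,-0.002,0],"spin":0,"gripper":-1},{"slide":[0,-0.002,0],"spin":-3,"gripper":-1},{"slide":[0,-0.002,0],"spin":-6,"gripper":-1},{"slide":[0,-0.002,0],"spin":-9,"gripper":-1},{"slide":[0,-0.002,0],"spin":-12,"gripper":-1},{"slide":[0,-0.002,0],"spin":-15,"gripper":-1},{"slide":[0,-0.002,0],"spin":-15,"gripper":-1}]'

```text
t: 7.28
tool_pos: [0.548, 0.1783, 0.1968]
tool_rot: [0.024, 3.139, -0.003]
contact_force: [-4.2, -3.2, 5.9]
opening: 0.0527
grip_force: 53.0
```

```bash
python3 -c "
from h import *
st()"
```

```text
t 7.28 p [0.548  0.1783 0.1968] yawY 1.5554 z [ 0.002 -0.002 -1.   ] F [-4.2 -3.2  5.9] T [-0.73  0.6  -0.08] op 0.0527 q [ 0.19  0.03  1.82 -0.    1.29 -1.37]
```

No stop within 0.26 rad counter-clockwise and hardly any torque, so this is the loosening way. Carry on.

Request:
arm_command --increments '[{"slide":[0,0,0],"spin":-5,"gripper":-1},{"slide":[0,0,0],"spin":-10,"gripper":-1},{"slide":[0,0,0],"spin":-15,"gripper":-1},{"slide":[0,0,0],"spin":-20,"gripper":-1},{"slide":[0,0,0],"spin":-25,"gripper":-1},{"slide":[0,0,0],"spin":-30,"gripper":-1},{"slide":[0,0,0],"spin":-35,"gripper":-1},{"slide":[0,0,0],"spin":-40,"gripper":-1}]'

```text
t: 7.95
tool_pos: [0.5482, 0.1785, 0.1968]
tool_rot: [-1.054, 2.957, -0.003]
contact_force: [-2.3, -3.2, 5.0]
opening: 0.0531
grip_force: 52.9
```

```bash
python3 -c "
from h import *
st()"
```

```text
t 7.95 p [0.5482 0.1785 0.1968] yawY 2.2559 z [ 0.003 -0.001 -1.   ] F [-2.3 -3.2  5. ] T [-0.63  0.34 -0.13] op 0.0531 q [ 0.19  0.03  1.82 -0.    1.29 -2.07]
```

Request:
arm_command --increments '[{"slide":[0,0,0],"spin":-3,"gripper":-1},{"slide":[0,0,-0.002],"spin":-3,"gripper":-1},{"slide":[0,0,-0.004],"spin":-3,"gripper":-1},{"slide":[0,0,-0.007],"spin":-3,"gripper":-1},{"slide":[0,0,-0.01],"spin":-3,"gripper":-1},{"slide":[0,0,-0.01],"spin":-3,"gripper":-1}]'

```text
t: 8.45
tool_pos: [0.5475, 0.1784, 0.2044]
tool_rot: [-1.125, 2.933, -0.002]
contact_force: [2.0, -5.1, -1.8]
opening: 0.0531
grip_force: 53.3
```

```bash
python3 -c "
from h import *
st()"
```

```text
t 8.45 p [0.5475 0.1784 0.2044] yawY 2.3035 z [ 0.001 -0.001 -1.   ] F [ 2.  -5.1 -1.8] T [-0.9  -0.16 -0.03] op 0.0531 q [ 0.19  0.02  1.82 -0.    1.3  -2.12]
```

It lifts with only its own weight. Draw it straight up.

Request:
arm_command --increments '[{"slide":[0,0,-0.01],"spin":0,"gripper":-1},{"slide":[0,0,-0.02],"spin":0,"gripper":-1},{"slide":[0,0,-0.03],"spin":0,"gripper":-1},{"slide":[0,0,-0.04],"spin":0,"gripper":-1},{"slide":[0,0,-0.05],"spin":0,"gripper":-1},{"slide":[0,0,-0.06],"spin":0,"gripper":-1},{"slide":[0,0,-0.07],"spin":0,"gripper":-1},{"slide":[0,0,-0.07],"spin":0,"gripper":-1}]'

```text
t: 9.12
tool_pos: [0.5483, 0.1792, 0.2773]
tool_rot: [-1.125, 2.928, -0.001]
contact_force: [0.7, 0.0, -0.4]
opening: 0.053
grip_force: 54.9
```

Request:
arm_command --increments '[{"slide":[0,0,-0.01],"spin":0,"gripper":-1},{"slide":[0,0,-0.02],"spin":0,"gripper":-1},{"slide":[0,0,-0.03],"spin":0,"gripper":-1},{"slide":[0,0,-0.04],"spin":0,"gripper":-1},{"slide":[0,0,-0.05],"spin":0,"gripper":-1},{"slide":[0,0,-0.05],"spin":0,"gripper":-1},{"slide":[0,0,-0.05],"spin":0,"gripper":-1},{"slide":[0,0,-0.05],"spin":0,"gripper":-1}]'

```text
t: 9.78
tool_pos: [0.5471, 0.1788, 0.3236]
tool_rot: [1.126, -2.932, -0.0]
contact_force: [-0.2, -0.4, -1.2]
opening: 0.053
grip_force: 55.0
```

Run:
```python
from h import *
st(); s=cam('scene'); t=cam('top')
for n,d in(('scene',s),('top',t)): print(n,blobs(d,(95,90,40),(130,255,255))[0])
print('red',[x for x in blobs(t,(0,120,60),(8,255,255),30)[0] if 300<x[1][0]<390 and 130<x[1][1]<200])
zt=.3268-.1968+.162
print('expected cap px scene, centre',proj(s,(.5475,.1785,zt-.021)))
# cartridge whiteness below cap, and empty neck in the scene view
for z in(zt-.042-.01,zt-.042-.04,zt-.042-.07,zt-.042-.09,.14):
    u,v=map(int,np.round(proj(s,(.5475,.1785,z)))); print(round(z,3),(u,v),s['frame'][v,u-6:u+7:3].tolist())
```

```text
t 9.78 p [0.5471 0.1788 0.3236] yawY 2.3041 z [-0.001 -0.    -1.   ] F [-0.2 -0.4 -1.2] T [ 0.   -0.01  0.01] op 0.053 q [ 0.19 -0.08  1.71  0.    1.51 -2.12]
scene [([255, 129, 19, 21, 363], [263.9, 139.1]), ([214, 164, 23, 25, 523], [225.0, 176.0]), ([224, 213, 14, 15, 175], [230.4, 219.7])]
top [([397, 68, 9, 12, 87], [401.0, 73.6]), ([205, 157, 15, 13, 130], [213.2, 163.8]), ([149, 168, 7, 21, 99], [152.0, 177.9]), ([174, 169, 7, 16, 64], [177.0, 176.6]), ([410, 169, 15, 15, 112], [417.2, 176.0])]
red [([326, 147, 38, 12, 207], [345.0, 152.0])]
expected cap px scene, centre (np.float64(263.80476612704723), np.float64(137.7595030670081))
0.24 (264, 148) [[26, 41, 76], [11, 36, 78], [14, 37, 76], [15, 38, 78], [15, 33, 70]]
0.21 (264, 158) [[77, 63, 43], [119, 109, 85], [125, 115, 92], [115, 102, 83], [36, 23, 16]]
0.18 (264, 168) [[103, 74, 49], [117, 107, 84], [122, 110, 89], [107, 96, 77], [39, 25, 18]]
0.16 (264, 174) [[155, 123, 86], [147, 132, 111], [149, 133, 109], [141, 125, 103], [81, 66, 53]]
0.14 (264, 181) [[193, 160, 122], [97, 99, 91], [117, 118, 105], [101, 95, 83], [134, 131, 117]]
```

The cap and cartridge have risen 127 mm over the housing, so the cartridge's end is about 32 mm above the rim. The lever is still closed.

```bash
python3 -c "
from station import order
print(order.finish_job())"
```

```text
the job is handed in; nothing more can be done
None
```

The job is handed in: the red lever was pushed to its closed stop, and the blue cap (it loosened counter-clockwise) is held upright over its own housing, with the cartridge about 30 mm clear of the neck.

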